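Unpin and take off the fuse cover of a tilted calibration standard

TASK

Open the fuse compartment of the grey calibration standard that leans on its tilt stand: draw the retaining pin sideways out of the hasp staple without shifting the cover, and put the pin in the shallow rectangular steel tray, lying wholly inside it. Only then lift the cover off and set it down gently (not dropped) in the middle of the rubber mat, lying flat with its handle up. Leave the other things on the bench where they are.

Things in the scene. Friction and masses are not known exactly. Their poses are not given: they have to be found in the camera images.
- standard: Fixed grey instrument, panel 220 x 240 mm, on a dark tilt stand. Origin on the bench under the panel's middle (115.5 mm up); frame level, z up. The panel rises towards +x at 28.6 deg (0.5 rad): outward normal (-0.479, 0, 0.878), uphill (0.878, 0, 0.479) in this frame. Low edge to the robot. Two 9 mm stops keep the cover from sliding down.
- staple (a point): Middle of the opening of the steel staple, where the pin runs, 29 mm above the panel. Axes as standard. The staple stands square on the panel's lower part, 43 mm tall: two plate legs 6 mm thick, 30 mm wide (y), 11 mm apart, one uphill of the other, and a crossbar.
- pin: Loose steel pin, 95 mm long, 40 g nominal: shaft 8 mm diameter, 67 mm long; coaxial round knob 16 mm diameter, 28 mm long. Origin on the axis at mid-length; axis = its y, knob at +y. At the start level through the staple, above the cover's tongue, parallel to the standard's y, knob on the +y side. Slides out along +y with slight friction; after 70 mm clear of staple and tongue.
- pin_knob (a point): Middle of the pin's knob, on the axis, 34.5 mm from the pin's origin; axes as pin. At the start 29 mm above the sloping panel and 40 mm downhill of the cover's side wall.
- pin_tip (a point): Free end of the pin's shaft, on the axis, 47.5 mm from the pin's origin.
- cover: Loose grey box-shaped cover, open below, 130 (x) x 150 (y) x 25 mm (z), 0.35 kg nominal. Origin at the middle of its open underside; z out of its top. Starts on the panel (tilted 0.5 rad), x uphill. A tongue 54 mm wide, 4 mm thick runs 60 mm to -x at top level, the staple through its slot (3 mm clearance): the cover must rise 25 mm square to the panel to come free.
- cover_handle (a point): Middle of the handle's bar: 6 mm to -x of the cover's origin, 53 mm above the open underside, 28 mm above the top, about over the centre of mass; axes as cover. The bar is steel, flat-sided, 12 mm wide (x), 90 mm long (y), 14 mm high, on two end posts, 22 mm clear below it.
- mat: Fixed black rubber mat, 220 (x) x 190 (y) x 4 mm. Origin under its middle, on the bench. On one side of the standard or the other.
- tray: Fixed shallow rectangular steel tray, 180 (x) x 140 (y) x 22 mm outside, walls and floor 4 to 5 mm. Origin under its middle, on the bench. On the other side of the standard from the mat.
- screwdriver: Bystander: screwdriver lying in front of the standard, about 200 mm long, along its x.
- shunt: Bystander: small wooden block 35 x 40 x 30 mm with two 14 mm brass terminals on top. Origin under its middle.
- jar: Bystander: amber jar, 40 mm diameter, 55 mm high. Origin under its middle.
- meter: Bystander: hand-held meter lying on its back, 150 (x) x 85 x 34 mm, its dial 8 mm higher. Origin under its middle.
- mug: Bystander: white mug, 80 mm diameter, 90 mm high. Origin under its middle.

How it is judged:
On the way, in this order (a step that is already met when the one before it is completed fails the run):
1. the pin is drawn clear of the staple (its middle over 65 mm from it) while the cover stays in place (moved under 12 mm) (distance between pin and staple above 0.065 m and distance of cover from where it was at the start of the episode below 0.012 m), for 0.2 s.
2. the pin lies released inside the tray while the cover is still in place (x of pin_knob in the frame of tray between -0.09 and 0.09 m and y of pin_knob in the frame of tray between -0.07 and 0.07 m and z of each of pin_knob, pin_tip in the frame of tray below 0.03 m and x of pin_tip in the frame of tray between -0.09 and 0.09 m and y of pin_tip in the frame of tray between -0.07 and 0.07 m and contact force between the fingers and pin below 0.1 N and linear speed of pin below 0.05 m/s and distance of cover from where it was at the start of the episode below 0.012 m), for 0.2 s.
At the end, for the whole second after the job is handed in: The pin lies at rest inside the tray (knob middle and tip within its outline and under 30 mm above the bench), and the cover lies at rest on the mat, handle up: its middle within 50 mm of the mat's middle, its underside less than 10 mm above the bench, tilted less than 0.1 rad (x of pin_knob in the frame of tray between -0.09 and 0.09 m and y of pin_knob in the frame of tray between -0.07 and 0.07 m and z of each of pin_knob, pin_tip in the frame of tray below 0.03 m and x of pin_tip in the frame of tray between -0.09 and 0.09 m and y of pin_tip in the frame of tray between -0.07 and 0.07 m and horizontal distance between cover and mat below 0.05 m and z of cover in the frame of mat below 0.01 m and angle between cover's own z axis and vertical below 0.1 rad and linear speed of each of pin, cover below 0.02 m/s); the robot touches nothing.
It fails at once if a bystander (screwdriver, shunt, jar, meter, mug) is pushed more than 30 mm from its place (distance of any of screwdriver, shunt, jar, meter, mug from where it was at the start of the episode above 0.03 m).
It fails at once if the cover is dropped or slammed down (faster than 0.4 m/s within 30 mm of the bench) (height (world z) of cover below 0.03 m and linear speed of cover above 0.4 m/s).
It also fails if it takes over 67 s, if anything falls off the work surface, if the arm or the gripper's body presses on something with over 40 N, if the wrist force passes 120 N, or if a joint passes its speed limit or range.

ROBOT

A 7-joint arm with a two-finger parallel gripper is mounted at the origin on the work surface. World frame = base frame: x ahead of the robot, y to its left, z up, the work surface at z = 0. Lengths are in m, angles in rad, forces in N, time in s.
With the tool pointing down it reaches from about 0.425 to 0.875 m from the base axis. Payload 4.7 kg.
Tool frame: the origin (TCP) lies at the very end of the fingers, on their centre line; the grasp point (between the pads) lies 19 mm behind it; z points along the fingers, y is the direction in which the jaws open and shut (so a half turn about z gives the same grasp; the last joint's range is limited). The gripper opens to 85 mm and grips with 20 to 120 N. Pads are 22 mm wide; open, the fingers measure 114 mm over their backs; the gripper's body (76 mm by 85 mm) begins 54 mm behind the grasp point. The pads swing forward as they close: fully open they stand 13 mm farther back than shut.
Start: joints at [1.22, 0.321, -0.07, 1.45, 0.023, 1.371, -0.057], TCP at [0.232, -0.607, 0.231] pointing down, gripper open.
Joint ranges: [-2.86, 2.86], [-0.3, 2.09], [-1.38, 1.24], [0.06, 2.45], [-1.56, 4.7], [0.09, 2.05], [-2.69, 2.69]. Speed limits (rad/s): [2.57, 2.57, 3.14, 3.14, 3.14, 3.14, 3.14].

INTERFACE

Orientations are given as a unit quaternion [x, y, z, w].
In Python, from station import manip, optics, close_job gives the robot as it stands.
- The arm moves only by the tool arm_command, never from a script. Its argument "commands" is a list of rows, each a list of 3 entries, a list of its own where there are three numbers: the turn, a rotation vector about the tool's x, y, z in degrees, then the shift along the tool's x, y, z in m, then the finger opening in m, from 0 to 0.0854. In form: [[[ax, ay, az], [dx, dy, dz], hand], ...]. A call has 1 to 20 rows; each row is the pose to reach, as a shift and turn from the pose measured when the call began, along the tool's axes at that moment; what a row does not reach only later rows make up. A row lasts 1/10 s, in which the tool goes at most 50 mm and 8.59 degrees, less where a joint would pass 70% of its speed; a pose out of reach is approached as far as the arm can. A call with a gripper value outside its range is refused whole. The fingers move at their own pace and stop on an object; "newtons" is the grip in N (left out, the last holds). Time passes only in rows, so rows that repeat a pose let the fingers close. It gives the time, the measured TCP pose, the force and the opening at its end, in the units of the state.
- manip.get_obs(): the state, without advancing time (a new reading comes with each control period).
- optics.get_image(name): name is "scene" or "top"; returns (picture, depth): 480x640x3 uint8, red, green, blue; 480x640 float32, m along the optical axis (not along the pixel's ray), 0 where there is no reading.
- optics.get_calibration(name): a dict with "K" (3x3 intrinsics, pixels), "R" (3x3) and "t" (3): a world point X has camera coordinates R X + t. Camera axes: x right, y down, z forward; pixel columns grow to the right and rows downward; lengths in m; the calibration is good to about 2 mm. A picture is of the moment at which its call begins. get_calibration takes no time and is no camera call.
- close_job(): hands the job in, once; it reports no verdict.
The state is a dict: "t": time; "qpos": joint angles; "dq": joint speeds; "tau": joint torques, N m; "tool_pos": TCP position; "tcp_rot": TCP orientation; "force": force on the tool from outside, world axes, zero at the start; "ft_torque": the same for the moment, N m; "width": finger opening in m.
Only numpy, scipy, OpenCV 4.12 (cv2) and the standard library are available. Lean on these libraries where they do the work, as an engineer would, in place of code of your own. Each camera call takes 0.05 s, during which the arm holds its last target.

## Working session

There is one attempt and no reset: what is moved stays moved. The work goes in short steps, Python scripts to look and compute and a tool call to move; the robot and the scene stay as the last step left them, time stands still between calls to the robot, and variables do not carry over. Pictures are saved under pics/ and viewed, and the job is handed in when it is done.

Besides the shell and the picture viewer there is one more tool, called after "Call:" by a JSON object that holds its "method" and its "body", one argument or row to a line. arm_command: Moves the arm, as the interface text tells. Its arguments: {"type":"object","properties":{"commands":{"type":"array","items":{"type":"array"}},"newtons":{"type":"number"}},"required":["commands"]}

```bash
ls; mkdir -p pics; python3 - <<'E'
from station import manip, optics
import cv2,numpy as np
print(manip.get_obs())
for n in("scene","top"):
    im,d=optics.get_image(n); cv2.imwrite(f"pics/{n}0.png",im[:,:,::-1]); np.save(f"pics/{n}0.npy",d)
    c=optics.get_calibration(n); print(n,c)
E
```

```text
pics
{'t': 0.0, 'qpos': array([ 1.22005582,  0.3218377 , -0.07008264,  1.45173612,  0.02262857,
        1.37081624, -0.05693094]), 'dq': array([ 0.00115479, -0.00069362,  0.00092637, -0.00024362,  0.00069924,
        0.00072395,  0.00187602]), 'tau': array([ 4.44046191e-04, -4.93571162e+01, -3.82086430e-01, -3.14332688e+01,
        1.29129985e-02,  1.16014088e-02,  5.04274212e-06]), 'tool_pos': array([ 0.23165799, -0.60670425,  0.23018329]), 'tcp_rot': array([ 9.83406591e-01,  1.81412420e-01, -2.46510008e-04, -9.74524353e-04]), 'force': array([-0.13496177,  1.06806319,  0.15681092]), 'ft_torque': array([ 0.0168471 , -0.01963945,  0.04139907]), 'width': 0.08493302849977358}
scene {'K': array([[604.03796062,   0.        , 326.47228619],
       [  0.        , 604.03796062, 245.07256952],
       [  0.        ,   0.        ,   1.        ]]), 'R': array([[-0.41139697,  0.91131469,  0.01606427],
       [ 0.75464387,  0.35044881, -0.55470556],
       [-0.51114104, -0.21608138, -0.83189163]]), 't': array([ 0.24183284, -0.34335024,  1.69954031])}
top {'K': array([[451.41695617,   0.        , 313.50442267],
       [  0.        , 451.41695617, 228.36386205],
       [  0.        ,   0.        ,   1.        ]]), 'R': array([[-5.63050812e-03, -9.99568086e-01,  2.88433421e-02],
       [-9.82633250e-01,  1.80682545e-04, -1.85558247e-01],
       [ 1.85472890e-01, -2.93872142e-02, -9.82209855e-01]]), 't': array([-0.01810448,  0.57368391,  0.92676404])}
```

View pics/scene0.png

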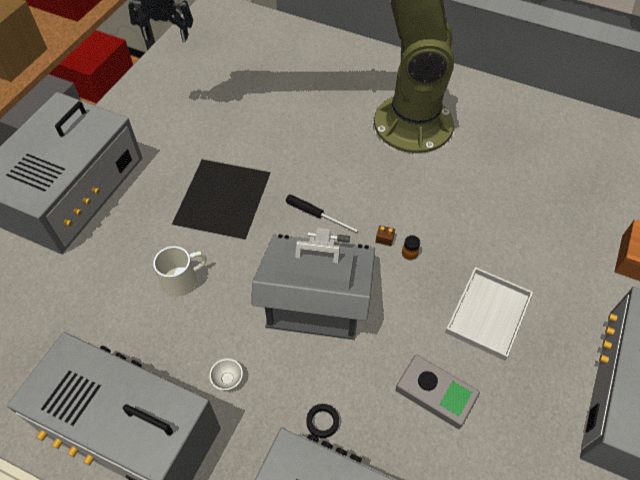

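View pics/top0.png

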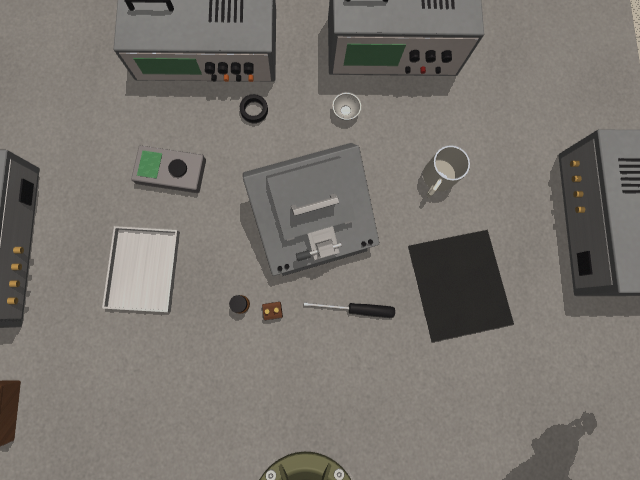

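```bash
cat > h.py <<'E'
from station import manip, optics
import cv2,numpy as np
from scipy.spatial.transform import Rotation as Ro
C={n:optics.get_calibration(n) for n in("scene","top")}
def back(n,u,v,depth):
    c=C[n]; K=c["K"]; p=np.array([(u-K[0,2])/K[0,0],(v-K[1,2])/K[1,1],1])*depth
    return c["R"].T@(p-c["t"])
def onplane(n,u,v,z):
    c=C[n]; K=c["K"]; r=c["R"].T@np.array([(u-K[0,2])/K[0,0],(v-K[1,2])/K[1,1],1]); o=-c["R"].T@c["t"]
    return o+r*(z-o[2])/r[2]
def proj(n,X):
    c=C[n]; p=(c["R"]@np.asarray(X,float).reshape(-1,3).T).T+c["t"]; p=(c["K"]@p.T).T; return p[:,:2]/p[:,2:]
def cloud(n,d):
    c=C[n];K=c["K"]; v,u=np.mgrid[:480,:640]
    P=np.stack([(u-K[0,2])/K[0,0]*d,(v-K[1,2])/K[1,1]*d,d],-1)
    return (P-c["t"])@c["R"]
E
python3 - <<'E'
from h import *
a=cv2.imread("pics/top0.png"); s=cv2.imread("pics/scene0.png")
cv2.imwrite("pics/topc.png",cv2.resize(a[140:280,235:385],None,fx=5,fy=5,interpolation=cv2.INTER_CUBIC)[:600])
cv2.imwrite("pics/scenec.png",cv2.resize(s[220:340,245:385],None,fx=5,fy=5,interpolation=cv2.INTER_CUBIC))
d=np.load("pics/top0.npy"); P=cloud("top",d)
# panel fit: points in region
m=np.zeros((480,640),bool); m[150:270,245:375]=1
pts=P[m&(d>0)]
print(pts.min(0),pts.max(0))
best=None;rng=np.random.default_rng(0)
for lim in range(2):
    best=(0,)
    for _ in range(2000):
        q=pts[rng.choice(len(pts),3,False)]; n=np.cross(q[1]-q[0],q[2]-q[0]); l=np.linalg.norm(n)
        if l<1e-6: continue
        n/=l; n*=np.sign(n[2])
        if not .8<n[2]<.93: continue
        k=abs((pts-q[0])@n)<.002
        if k.sum()>best[0]: best=(k.sum(),k)
    q=pts[best[1]]; c=q.mean(0); n=np.linalg.svd(q-c,full_matrices=False)[2][2]; n*=np.sign(n[2])
    print(best[0],c,n,"yaw",np.arctan2(-n[1],-n[0]),"tilt",np.arccos(n[2]))
    pts=pts[abs((pts-c)@n)>.005]
# tray/mat corners
for name,cs,z in (("mat",[(408,246),(488,231),(513,325),(432,341)],.004),("tray",[(113,227),(177,229),(168,313),(104,308)],.022)):
    X=np.array([onplane("top",u,v,z) for u,v in cs]); print(name,X.mean(0),np.linalg.norm(X-np.roll(X,-1,0),axis=1),X.round(3).tolist())
E
```

```text
[ 0.48331255 -0.16665371 -0.00649408] [0.77583876 0.13959724 0.18772672]
4588 [ 0.59009978 -0.01637544  0.11272426] [-0.45806461 -0.13559156  0.87851679] yaw 0.28779194391424395 tilt 0.49804787449425464
3986 [ 0.60918341 -0.01495031  0.15164179] [-0.45737782 -0.1388657   0.87836316] yaw 0.2947678652598936 tilt 0.4983693655862569
mat [ 0.45352617 -0.35139663  0.004     ] [0.1906826  0.21621108 0.18644628 0.21552844] [[0.542, -0.237, 0.004], [0.577, -0.424, 0.004], [0.364, -0.464, 0.004], [0.331, -0.28, 0.004]]
tray [0.49044663 0.35739805 0.022     ] [0.14099943 0.1838612  0.13705877 0.17692264] [[0.583, 0.424, 0.022], [0.578, 0.283, 0.022], [0.395, 0.293, 0.022], [0.406, 0.43, 0.022]]
```

View pics/topc.png

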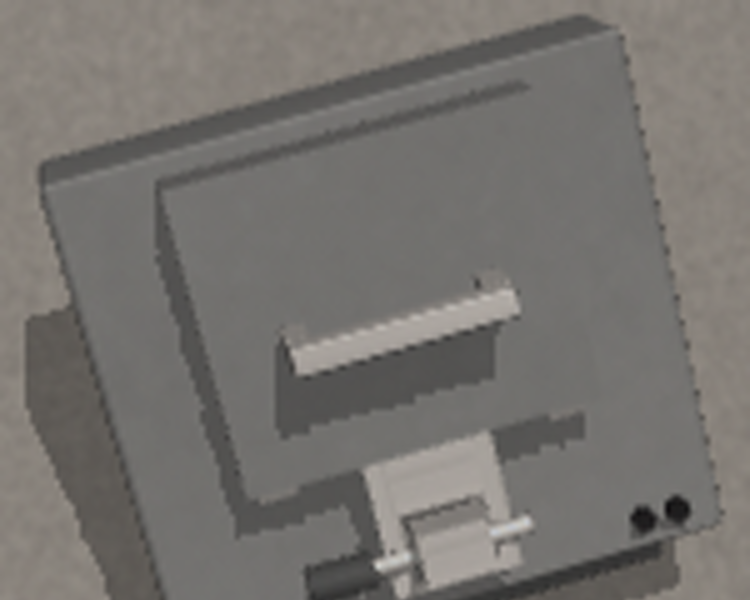

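View pics/scenec.png

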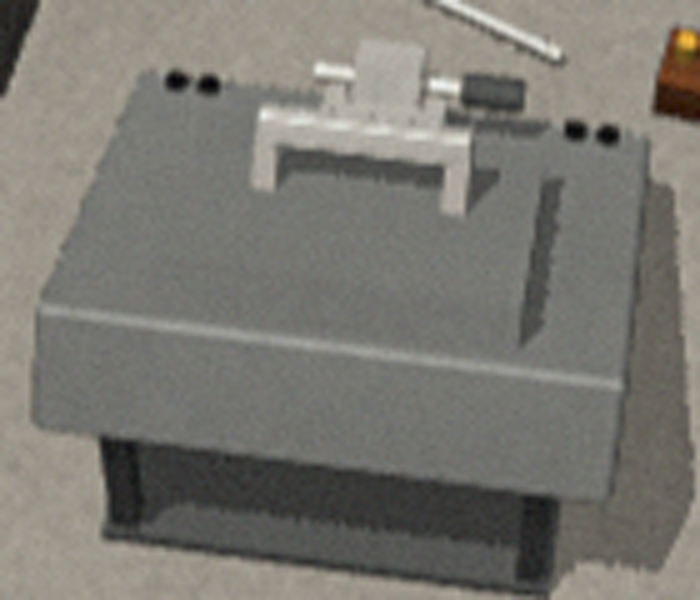

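```bash
cat >> h.py <<'E'
UP=np.array([.878,0,.479]);NN=np.array([-.479,0,.878]);YY=np.array([0,1,0.])
def S(p,a,b,h):  # uphill a, y b, height above panel h -> world
    R=Ro.from_euler('z',p[2]).as_matrix()
    return np.array([p[0],p[1],0])+R@(np.array([0,0,.1155])+a*UP+b*YY+h*NN)
E
python3 - <<'E'
from h import *
from scipy.optimize import least_squares
obs=[("top",.12,.11,243.6,177),("top",.12,-.11,359.4,147),("top",-.12,-.11,378.6,245),("top",-.12,.11,273,274),
("scene",.12,-.11,253,281.6),("scene",.12,.11,369.4,296.6),("scene",-.12,-.11,274.6,234.4),("scene",-.12,.11,374,248)]
f=lambda p,only=None:np.concatenate([proj(n,S(p,a,b,0))[0]-[u,v] for n,a,b,u,v in obs if only in(None,n)])
for o in(None,"top","scene"):
    r=least_squares(f,[.6,0,.29],args=(o,)); print(o,r.x,f(r.x,o).round(1)); 
p=least_squares(f,[.6,0,.29]).x
d=np.load("pics/top0.npy");P=cloud("top",d)
R=Ro.from_euler('z',p[2]).as_matrix(); B=np.stack([R@UP,R@YY,R@NN])
L=(P-S(p,0,0,0))@B.T
def st(m,t): q=L[m]; print(t,m.sum(),q.min(0).round(4),np.median(q,0).round(4),q.max(0).round(4))
reg=(abs(L[...,0])<.13)&(abs(L[...,1])<.12)&(d>0)
st(reg&(abs(L[...,2])<.004),"panel"); st(reg&(abs(L[...,2]-.025)<.004),"covertop")
m=reg&(L[...,2]>.052)&(L[...,2]<.075); st(m,"bar"); 
a=L[...,1][m]; 
st(reg&(L[...,2]>.030)&(L[...,2]<.05)&(L[...,0]<-.05),"staple/pin")
m=reg&(L[...,2]>.030)&(L[...,0]<-.06)
q=L[m]; q=q[np.argsort(q[:,1])]; print(q.round(3)[::4].tolist())
# overlay
for n in("top","scene"):
    im=cv2.imread(f"pics/{n}0.png")
    for a in[(.12,.11),(.12,-.11),(-.12,-.11),(-.12,.11)]:
        u=proj(n,S(p,*a,0))[0]; cv2.circle(im,tuple(u.round().astype(int)),2,(0,0,255),1)
E
```

```text
None [ 0.5956202  -0.01910563  0.27863021] [ 1.7 -7.  -6.2 -5.9 -2.7  5.4  4.2  4.9  2.3  1.5 -4.5  1.4  3.6 -3.6
 -2.5 -5.1]
top [ 0.59383539 -0.02060173  0.273101  ] [ 2.7 -6.5 -5.1 -4.9 -2.1  6.6  4.6  5.6]
scene [ 0.59828317 -0.01710977  0.2853378 ] [ 2.8  3.3 -3.7  2.6  3.5 -2.3 -2.4 -4.3]
panel 5838 [-0.111  -0.1198 -0.004 ] [-0.0181  0.0268 -0.0002] [0.11   0.1197 0.004 ]
covertop 4884 [-0.0906 -0.0758  0.021 ] [0.0358 0.0009 0.0249] [0.1    0.0749 0.029 ]
bar 321 [ 0.0224 -0.0449  0.0521] [0.0295 0.0004 0.0595] [0.0352 0.0444 0.0642]
staple/pin 357 [-0.0831 -0.0346  0.03  ] [-0.0702  0.0078  0.0382] [-0.0581  0.0601  0.0464]
[[-0.073, -0.035, 0.031], [-0.067, -0.031, 0.033], [-0.071, -0.028, 0.033], [-0.073, -0.026, 0.032], [-0.069, -0.022, 0.033], [-0.071, -0.02, 0.031], [-0.073, -0.018, 0.032], [-0.073, -0.015, 0.042], [-0.065, -0.015, 0.043], [-0.079, -0.014, 0.041], [-0.074, -0.013, 0.043], [-0.061, -0.012, 0.041], [-0.079, -0.011, 0.044], [-0.063, -0.01, 0.046], [-0.078, -0.01, 0.042], [-0.073, -0.009, 0.042], [-0.064, -0.008, 0.046], [-0.061, -0.007, 0.042], [-0.071, -0
[... 794 characters left out ...]
24, 0.031], [-0.068, 0.026, 0.033], [-0.069, 0.029, 0.033], [-0.07, 0.031, 0.034], [-0.076, 0.033, 0.036], [-0.066, 0.034, 0.032], [-0.078, 0.035, 0.034], [-0.071, 0.036, 0.039], [-0.077, 0.037, 0.035], [-0.067, 0.038, 0.032], [-0.079, 0.039, 0.033], [-0.067, 0.04, 0.031], [-0.069, 0.041, 0.034], [-0.073, 0.042, 0.035], [-0.076, 0.044, 0.038], [-0.067, 0.045, 0.032], [-0.081, 0.046, 0.031], [-0.074, 0.047, 0.035], [-0.079, 0.048, 0.034], [-0.073, 0.049, 0.037], [-0.067, 0.05, 0.039], [-0.067, 0.051, 0.032], [-0.07, 0.052, 0.037], [-0.074, 0.053, 0.036], [-0.069, 0.054, 0.038], [-0.066, 0.056, 0.037], [-0.07, 0.057, 0.037], [-0.074, 0.058, 0.037], [-0.066, 0.059, 0.03], [-0.068, 0.06, 0.034]]
```

```bash
python3 - <<'E'
from h import *
from scipy.optimize import least_squares
obs=[("top",.11,.12,243.6,177),("top",.11,-.12,359.4,147),("top",-.11,-.12,378.6,245),("top",-.11,.12,273,274),
("scene",.11,-.12,253,281.6),("scene",.11,.12,369.4,296.6),("scene",-.11,-.12,274.6,234.4),("scene",-.11,.12,374,248)]
f=lambda p,only=None:np.concatenate([proj(n,S(p,a,b,0))[0]-[u,v] for n,a,b,u,v in obs if only in(None,n)])
for o in(None,"top","scene"):
    r=least_squares(f,[.6,0,.29],args=(o,)); print(o,r.x,f(r.x,o).round(1)); 
p=least_squares(f,[.6,0,.29]).x
d=np.load("pics/top0.npy");P=cloud("top",d)
R=Ro.from_euler('z',p[2]).as_matrix(); B=np.stack([R@UP,R@YY,R@NN])
L=(P-S(p,0,0,0))@B.T
def st(m,t): q=L[m]; print(t,m.sum(),q.min(0).round(4),np.median(q,0).round(4),q.max(0).round(4))
reg=(abs(L[...,0])<.13)&(abs(L[...,1])<.13)&(d>0)
st(reg&(abs(L[...,2])<.004),"panel"); st(reg&(abs(L[...,2]-.025)<.004),"covertop")
st(reg&(L[...,2]>.052)&(L[...,2]<.075),"bar"); 
k=reg&(L[...,2]>.040)&(L[...,0]<-.05)&(abs(L[...,1])<.02); st(k,"staple")
k=reg&(L[...,2]>.027)&(L[...,0]<-.05)&(abs(L[...,1])>.017); st(k,"pin")
k&=L[...,1]>.036; st(k,"knob"); print("knob world",P[k].mean(0))
E
```

```text
None [ 0.59673746 -0.01910913  0.27538653] [-1.7 -1.6 -0.2 -2.7  0.8 -0.4 -1.8  1.4 -1.8 -1.5  0.5  0.  -1.5 -2.1
  1.5 -2.1]
top [ 0.59507795 -0.02060156  0.27225939] [-0.8 -1.   0.8 -1.7  1.4  0.6 -1.3  2.1]
scene [ 0.59922917 -0.01711811  0.27951671] [-1.4  0.1  1.1  1.2 -1.4 -0.8  1.7 -1.2]
panel 5833 [-0.1128 -0.1201 -0.004 ] [-0.0183  0.0253  0.0003] [0.1094 0.1206 0.004 ]
covertop 4885 [-0.0915 -0.0756  0.021 ] [0.0351 0.0011 0.0254] [0.0993 0.0754 0.029 ]
bar 323 [ 0.0214 -0.0446  0.0522] [0.0287 0.0007 0.06  ] [0.0344 0.0447 0.0648]
staple 167 [-0.0841 -0.016   0.04  ] [-0.0713 -0.0006  0.0432] [-0.059   0.0141  0.0469]
pin 185 [-0.0897 -0.0345  0.0271] [-0.0713  0.0364  0.0335] [-0.0507  0.0602  0.0404]
knob 94 [-0.0817  0.0363  0.0273] [-0.0709  0.048   0.0359] [-0.0651  0.0602  0.0404]
knob world [0.50677273 0.0055439  0.11217519]
```

```bash
cat >> h.py <<'E'
p0=np.array([.5967,-.0191,.2755])
def Rstd(yaw,tilt=.5):
    # tool x=+y_std, tool y=uphill, z=-normal
    R=Ro.from_euler('z',yaw).as_matrix()@Ro.from_euler('y',-tilt).as_matrix()
    return R@np.array([[0,1,0],[1,0,0],[0,0,-1.]]).T
def rel(T,R):
    o=manip.get_obs(); R0=Ro.from_quat(o["tcp_rot"]).as_matrix()
    return np.degrees(Ro.from_matrix(R0.T@R).as_rotvec()).round(2).tolist(),(R0.T@(np.asarray(T)-o["tool_pos"])).round(4).tolist()
def show():
    o=manip.get_obs(); print(o["t"],o["tool_pos"].round(4),o["qpos"].round(3),o["force"].round(2),o["width"])
E
python3 - <<'E'
from h import *
A=S(p0,-.0712,.0475,.13); print(A, S(p0,-.0712,.0475,.015)); print(rel(A,Rstd(p0[2]))); print(Rstd(p0[2]))
for n,u,v,z in(("mug",452,163,.09),("driver",305,305,.005),("driver",395,312,.02),("shunt",272,311,.03),("jar",239,304,.055)): print(n,onplane("top",u,v,z))
E
```

```text
[ 0.46370074 -0.00733591  0.1955352 ] [0.51670845 0.00764876 0.0945652 ]
([-23.25, 21.12, -82.99], [0.4307, -0.4771, 0.0356])
[[-0.27202812  0.84448831  0.46134607]
 [ 0.9622893   0.23872713  0.13041723]
 [ 0.          0.47942554 -0.87758256]]
mug [ 0.71112926 -0.3202157   0.09      ]
driver [ 0.41045158 -0.00146979  0.005     ]
driver [ 0.39409514 -0.19784241  0.02      ]
shunt [0.39765022 0.06964466 0.03      ]
jar [0.4122958  0.13721758 0.055     ]
```

Call:
{"method": "arm_command", "body": {
  "commands": [
    [[-23.2,21.1,-83],[0.431,-0.477,0.036],0.045],
    [[-23.2,21.1,-83],[0.431,-0.477,0.036],0.045],
    [[-23.2,21.1,-83],[0.431,-0.477,0.036],0.045],
    [[-23.2,21.1,-83],[0.431,-0.477,0.036],0.045],
    [[-23.2,21.1,-83],[0.431,-0.477,0.036],0.045],
    [[-23.2,21.1,-83],[0.431,-0.477,0.036],0.045],
    [[-23.2,21.1,-83],[0.431,-0.477,0.036],0.045],
    [[-23.2,21.1,-83],[0.431,-0.477,0.036],0.045],
    [[-23.2,21.1,-83],[0.431,-0.477,0.036],0.045],
    [[-23.2,21.1,-83],[0.431,-0.477,0.036],0.045],
    [[-23.2,21.1,-83],[0.431,-0.477,0.036],0.045],
    [[-23.2,21.1,-83],[0.431,-0.477,0.036],0.045],
    [[-23.2,21.1,-83],[0.431,-0.477,0.036],0.045],
    [[-23.2,21.1,-83],[0.431,-0.477,0.036],0.045],
    [[-23.2,21.1,-83],[0.431,-0.477,0.036],0.045],
    [[-23.2,21.1,-83],[0.431,-0.477,0.036],0.045],
    [[-23.2,21.1,-83],[0.431,-0.477,0.036],0.045],
    [[-23.2,21.1,-83],[0.431,-0.477,0.036],0.045]
  ]
}}

```text
t: 1.9
tool_pos: [0.4829, -0.0083, 0.1684]
tcp_rot: [0.588, 0.774, 0.196, 0.128]
force: [1.0, -1.0, -0.4]
width: 0.0448
```

```bash
python3 - <<'E'
from h import *
show(); print(rel(S(p0,-.0712,.0475,.06),Rstd(p0[2])),rel(S(p0,-.0712,.0475,.015),Rstd(p0[2])))
E
```

```text
1.9 [ 0.4829 -0.0083  0.1684] [-0.014 -0.301  0.107  2.285 -0.243  0.739  0.513] [ 0.99 -1.01 -0.41] 0.04477818126546729
([-1.66, -1.76, -0.68], [0.005, -0.002, 0.0377]) ([-1.66, -1.76, -0.68], [0.0036, -0.0007, 0.0827])
```

Call:
{"method": "arm_command", "body": {
  "commands": [
    [[-1.7,-1.8,-0.7],[0.005,-0.002,0.02],0.045],
    [[-1.7,-1.8,-0.7],[0.005,-0.002,0.038],0.045],
    [[-1.7,-1.8,-0.7],[0.005,-0.002,0.038],0.045]
  ]
}}

```text
t: 2.2
tool_pos: [0.4948, 0.0006, 0.1316]
tcp_rot: [0.586, 0.772, 0.196, 0.149]
force: [0.5, -0.8, -0.3]
width: 0.0452
```

```bash
python3 - <<'E'
from h import *
show(); print(rel(S(p0,-.0712,.0475,.035),Rstd(p0[2])),rel(S(p0,-.0712,.0475,.015),Rstd(p0[2])))
im,d=optics.get_image("scene"); im=im[:,:,::-1].copy()
im2,_=optics.get_image("top"); im2=im2[:,:,::-1].copy()
cv2.imwrite("pics/a1.png",np.hstack([cv2.resize(im[180:300,280:400],None,fx=3.3,fy=3.3,interpolation=3),cv2.resize(im2[180:300,250:370],None,fx=3.3,fy=3.3,interpolation=3)]))
E
```

```text
2.2 [0.4948 0.0006 0.1316] [-0.027 -0.25   0.076  2.339 -0.242  0.591  0.494] [ 0.5  -0.78 -0.25] 0.04516958087569503
([-0.18, 0.06, -0.12], [0.0009, 0.0025, 0.0235]) ([-0.18, 0.06, -0.12], [0.0009, 0.0026, 0.0435])
```

View pics/a1.png

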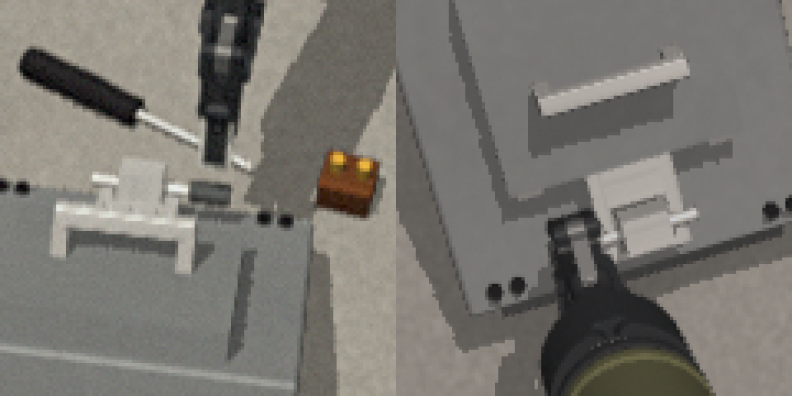

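Call:
{"method": "arm_command", "body": {
  "commands": [
    [[-0.2,0.1,-0.1],[0.001,0.0025,0.015],0.045],
    [[-0.2,0.1,-0.1],[0.001,0.0025,0.03],0.045],
    [[-0.2,0.1,-0.1],[0.001,0.0025,0.0435],0.045],
    [[-0.2,0.1,-0.1],[0.001,0.0025,0.0435],0.045],
    [[-0.2,0.1,-0.1],[0.001,0.0025,0.0435],0.045]
  ]
}}

```text
t: 2.8
tool_pos: [0.5185, 0.0068, 0.098]
tcp_rot: [0.585, 0.772, 0.199, 0.151]
force: [0.3, 0.3, 0.2]
width: 0.0451
```

```bash
python3 - <<'E'
from h import *
show(); print(rel(S(p0,-.0712,.0475,.015),Rstd(p0[2])))
im,d=optics.get_image("scene"); im=im[:,:,::-1].copy()
im2,_=optics.get_image("top"); im2=im2[:,:,::-1].copy()
cv2.imwrite("pics/a2.png",np.hstack([cv2.resize(im[180:300,280:400],None,fx=3.3,fy=3.3,interpolation=3),cv2.resize(im2[180:300,250:370],None,fx=3.3,fy=3.3,interpolation=3)]))
E
```

```text
2.8 [0.5185 0.0068 0.098 ] [-0.058 -0.142  0.092  2.335 -0.294  0.482  0.539] [0.28 0.31 0.22] 0.045105683790740064
([0.26, 0.05, -0.08], [0.0013, -0.003, 0.0023])
```

View pics/a2.png

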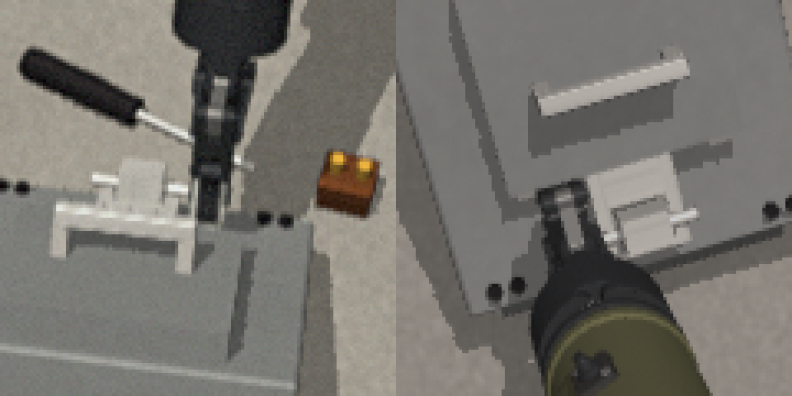

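Call:
{"method": "arm_command", "body": {
  "commands": [
    [[0.2,0,0],[0.001,-0.003,0.002],0.045],
    [[0.2,0,0],[0.001,-0.003,0.002],0.045],
    [[0.2,0,0],[0.001,-0.003,0.002],0.03],
    [[0.2,0,0],[0.001,-0.003,0.002],0.024],
    [[0.2,0,0],[0.001,-0.003,0.002],0.02]
  ],
  "newtons": 30
}}

```text
t: 3.4
tool_pos: [0.5168, 0.0076, 0.0952]
tcp_rot: [0.585, 0.772, 0.198, 0.15]
force: [-0.5, 0.3, -0.1]
width: 0.0203
```

```bash
python3 - <<'E'
from h import *
show(); print(rel(S(p0,-.0712,.0475,.015),Rstd(p0[2])))
E
```

```text
3.4 [0.5168 0.0076 0.0952] [-0.059 -0.141  0.091  2.34  -0.293  0.478  0.537] [-0.49  0.34 -0.11] 0.020280305979018386
([0.12, 0.05, -0.04], [0.0001, -0.0004, 0.0006])
```

Call:
{"method": "arm_command", "body": {
  "commands": [
    [[0,0,0],[0,0,0],0.014],
    [[0,0,0],[0,0,0],0.01],
    [[0,0,0],[0,0,0],0.01],
    [[0,0,0],[0,0,0],0.01]
  ],
  "newtons": 30
}}

```text
t: 3.8
tool_pos: [0.5168, 0.0075, 0.0953]
tcp_rot: [0.585, 0.772, 0.198, 0.15]
force: [-0.8, 0.8, 1.4]
width: 0.0149
```

```bash
python3 - <<'E'
from h import *
show(); print(rel(S(p0,-.0712,.0475,.015),Rstd(p0[2])))
print(rel(S(p0,-.0712,.0475+.09,.015),Rstd(p0[2])))
E
```

```text
3.8 [0.5168 0.0075 0.0953] [-0.059 -0.141  0.091  2.339 -0.293  0.478  0.537] [-0.77  0.81  1.37] 0.014868888991717047
([0.13, 0.05, -0.04], [0.0001, -0.0004, 0.0006])
([0.13, 0.05, -0.04], [0.0901, -0.0005, 0.0005])
```

Call:
{"method": "arm_command", "body": {
  "commands": [
    [[0,0,0],[0.005,0,0],0.01],
    [[0,0,0],[0.01,0,0],0.01],
    [[0,0,0],[0.016,0,0],0.01],
    [[0,0,0],[0.022,0,0],0.01],
    [[0,0,0],[0.03,0,0],0.01],
    [[0,0,0],[0.03,0,0],0.01]
  ]
}}

```text
t: 4.4
tool_pos: [0.5082, 0.0378, 0.0951]
tcp_rot: [0.584, 0.773, 0.198, 0.15]
force: [-0.4, 0.5, 0.3]
width: 0.0144
```

```bash
python3 - <<'E'
from h import *
show(); print(rel(S(p0,-.0712,.0475+.09,.015),Rstd(p0[2])))
im,d=optics.get_image("scene"); im=im[:,:,::-1].copy()
im2,_=optics.get_image("top"); im2=im2[:,:,::-1].copy()
cv2.imwrite("pics/a3.png",np.hstack([cv2.resize(im[180:300,280:400],None,fx=3.3,fy=3.3,interpolation=3),cv2.resize(im2[180:300,250:370],None,fx=3.3,fy=3.3,interpolation=3)]))
E
```

```text
4.4 [0.5082 0.0378 0.0951] [-0.068 -0.162  0.017  2.358 -0.235  0.465  0.41 ] [-0.41  0.54  0.26] 0.014427332385257088
([0.1, -0.01, 0.07], [0.0586, -0.0002, 0.0005])
```

View pics/a3.png

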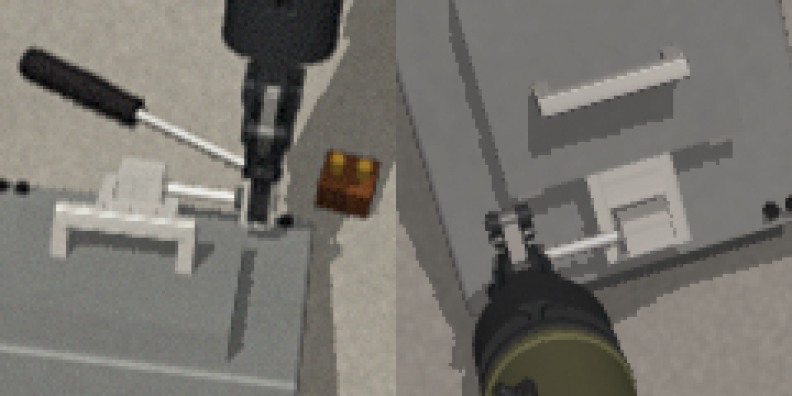

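```bash
python3 - <<'E'
from h import *
d=np.load("pics/top0.npy");P=cloud("top",d)
R=Ro.from_euler('z',p0[2]).as_matrix(); B=np.stack([R@UP,R@YY,R@NN])
L=(P-S(p0,0,0,0))@B.T
print(L[264:271,276:291].round(3)[2:6].tolist())
print(L[240:246,360:373].round(3)[2:5].tolist())
E
```

```text
[[[-0.093, 0.105, -0.001], [-0.092, 0.103, 0.002], [-0.093, 0.101, 0.002], [-0.093, 0.099, 0.004], [-0.093, 0.097, 0.004], [-0.094, 0.095, 0.005], [-0.096, 0.093, -0.0], [-0.097, 0.091, -0.0], [-0.097, 0.089, 0.001], [-0.095, 0.087, 0.007], [-0.095, 0.085, 0.008], [-0.095, 0.083, 0.01], [-0.097, 0.081, 0.006], [-0.1, 0.079, 0.002], [-0.101, 0.077, 0.001]], [[-0.095, 0.106, -0.001], [-0.095, 0.103, 0.002], [-0.093, 0.101, 0.006], [-0.093, 0.099, 0.007], [-0.094, 0.097, 0.007], [-0.095, 0.095, 0.007], [-0.098, 0.093, 0.002], [-0.099, 0.091, 0.001], [-0.099, 0.089, 0.001], [-0.097, 0.087, 0.007], [-0.098, 0.085, 0.008], [-0.098, 0.083, 0.007], [-0.099, 0.081, 0.006], [-0.103, 0.079, -0.0], [-0.103, 0.077, -0.0]], [[-0.096, 0.106, 0.001], [-0.099, 0.104, -0.003], [-0.095, 0.102, 0.007], [-0.095, 0.1, 0.009], [-0.096, 0.098, 0.007], [-0.097, 0.096, 0.008], [-0.101, 0.094, -0.002], [-0.1, 0.092, 0.002], [-0.101, 0.09, 0.001], [-0.099, 0.088, 0.009], [-0.101, 0.086, 0.006], [-0.102, 0.084, 0.003], [-0.101, 0.082, 0.007], [-0.105, 0.08, -0.001], [-0.104, 0.078, 0.004]], [[-0.097, 0.107, 0.00
[... 604 characters left out ...]
06], [-0.096, -0.102, 0.006], [-0.098, -0.104, 0.004]], [[-0.094, -0.08, 0.0], [-0.094, -0.081, 0.002], [-0.093, -0.083, 0.006], [-0.094, -0.085, 0.006], [-0.094, -0.087, 0.006], [-0.094, -0.089, 0.007], [-0.099, -0.093, -0.001], [-0.098, -0.094, 0.001], [-0.098, -0.096, 0.002], [-0.097, -0.097, 0.006], [-0.098, -0.1, 0.005], [-0.099, -0.102, 0.006], [-0.099, -0.104, 0.006]], [[-0.097, -0.079, -0.001], [-0.097, -0.081, 0.0], [-0.096, -0.083, 0.004], [-0.096, -0.084, 0.006], [-0.097, -0.087, 0.005], [-0.098, -0.089, 0.005], [-0.098, -0.091, 0.006], [-0.1, -0.094, 0.001], [-0.1, -0.096, 0.002], [-0.102, -0.098, -0.001], [-0.1, -0.099, 0.007], [-0.101, -0.101, 0.006], [-0.105, -0.105, -0.002]]]
```

Call:
{"method": "arm_command", "body": {
  "commands": [
    [[0,0,0],[0.008,0,0],0.01],
    [[0,0,0],[0.016,0,0],0.01],
    [[0,0,0],[0.025,0,0],0.01],
    [[0,0,0],[0.034,0,0],0.01],
    [[0,0,0],[0.043,0,0],0.01],
    [[0,0,0],[0.052,0,0],0.01],
    [[0,0,0],[0.06,0,0],0.01],
    [[0,0,0],[0.066,0,0],0.01],
    [[0,0,0],[0.066,0,0],0.01],
    [[0,0,0],[0.066,0,0],0.01]
  ]
}}

```text
t: 5.5
tool_pos: [0.4906, 0.1001, 0.0951]
tcp_rot: [0.584, 0.772, 0.198, 0.15]
force: [0.0, 0.0, 0.6]
width: 0.0149
```

```bash
python3 - <<'E'
from h import *
show()
im,d=optics.get_image("scene"); im=im[:,:,::-1].copy()
im2,_=optics.get_image("top"); im2=im2[:,:,::-1].copy()
cv2.imwrite("pics/a4.png",np.hstack([cv2.resize(im[180:300,280:400],None,fx=3.3,fy=3.3,interpolation=3),cv2.resize(im2[180:300,230:350],None,fx=3.3,fy=3.3,interpolation=3)]))
# tray plan
X=np.array([onplane("top",u,v,.022) for u,v in[(113,227),(177,229),(168,313),(104,308)]]); c=X.mean(0)
ax=(X[0]+X[1]-X[2]-X[3])[:2]; yaw=np.arctan2(ax[1],ax[0]); print("tray",c,yaw)
X2=np.array([onplane("scene",u,v,.022) for u,v in[(478,268.5),(532,292),(507,355),(447,322)]]);print(X2.mean(0),X2.round(3).tolist())
E
```

```text
5.5 [0.4906 0.1001 0.0951] [-0.074 -0.19  -0.157  2.38  -0.11   0.45   0.126] [0.05 0.02 0.61] 0.014865944331029371
tray [0.49044663 0.35739805 0.022     ] -0.043364283867866726
[0.49136053 0.36031227 0.022     ] [[0.402, 0.304, 0.022], [0.411, 0.434, 0.022], [0.586, 0.422, 0.022], [0.565, 0.281, 0.022]]
```

View pics/a4.png

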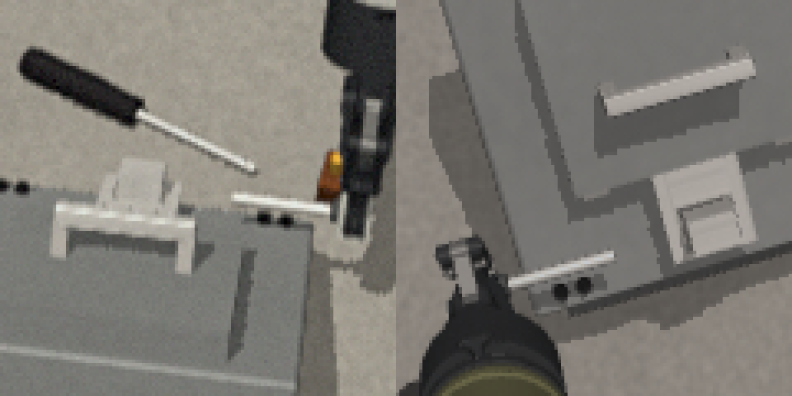

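```bash
python3 - <<'E'
from h import *
c=np.array([.491,.359,0]); R=Ro.from_euler('z',-.043).as_matrix()
k=c+R@[0,.034,0]; print(k)
print(rel(S(p0,-.0712,.1435,.015)+[0,.02,.05],Rstd(p0[2])))
print(rel(k+[0,0,.10],Rstd(-.043,0)))
print(rel(k+[0,0,.021],Rstd(-.043,0)))
E
```

```text
[0.49246155 0.39296857 0.        ]
([0.11, 0.04, -0.04], [0.0194, 0.0285, -0.0408])
([28.52, -4.55, 17.82], [0.2816, 0.0736, 0.0347])
([28.52, -4.55, 17.82], [0.2816, 0.0356, 0.104])
```

Call:
{"method": "arm_command", "body": {
  "commands": [
    [[0,0,0],[0.01,0.014,-0.02],0.01],
    [[0,0,0],[0.02,0.028,-0.041],0.01],
    [[7,-1,4.5],[0.06,0.045,-0.02],0.01],
    [[14,-2.2,9],[0.1,0.055,0],0.01],
    [[21,-3.4,13],[0.14,0.06,0.01],0.01],
    [[28.5,-4.5,17.8],[0.18,0.068,0.02],0.01],
    [[28.5,-4.5,17.8],[0.22,0.074,0.03],0.01],
    [[28.5,-4.5,17.8],[0.26,0.074,0.035],0.01],
    [[28.5,-4.5,17.8],[0.282,0.074,0.035],0.01],
    [[28.5,-4.5,17.8],[0.282,0.074,0.035],0.01],
    [[28.5,-4.5,17.8],[0.282,0.074,0.035],0.01],
    [[28.5,-4.5,17.8],[0.282,0.074,0.035],0.01]
  ]
}}

```text
t: 6.8
tool_pos: [0.494, 0.3916, 0.0998]
tcp_rot: [0.723, 0.691, 0.0, 0.001]
force: [-0.8, -0.2, 0.1]
width: 0.0149
```

```bash
python3 - <<'E'
from h import *
show()
k=[.4925,.393,0]
print(rel(np.add(k,[0,0,.021]),Rstd(-.043,0)))
im,d=optics.get_image("scene"); im=im[:,:,::-1].copy()
im2,_=optics.get_image("top"); im2=im2[:,:,::-1].copy()
cv2.imwrite("pics/a5.png",np.hstack([cv2.resize(im[220:370,400:550],None,fx=2.6,fy=2.6,interpolation=3),cv2.resize(im2[190:340,70:220],None,fx=2.6,fy=2.6,interpolation=3)]))
E
```

```text
6.8 [0.494  0.3916 0.0998] [-0.31   0.419 -0.505  1.641  0.22   1.138 -0.916] [-0.77 -0.18  0.13] 0.014896470322388881
([0.05, 0.03, -0.11], [0.0014, -0.0017, 0.0788])
```

View pics/a5.png

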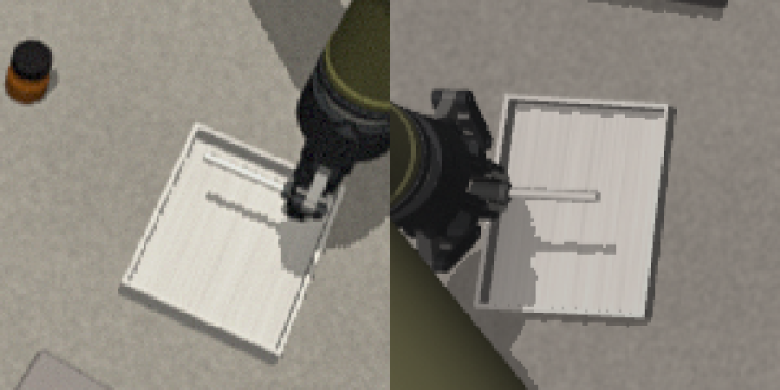

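Call:
{"method": "arm_command", "body": {
  "commands": [
    [[0,0,0],[0.001,-0.002,0.025],0.01],
    [[0,0,0],[0.001,-0.002,0.05],0.01],
    [[0,0,0],[0.001,-0.002,0.07],0.01],
    [[0,0,0],[0.001,-0.002,0.083],0.01],
    [[0,0,0],[0.001,-0.002,0.09],0.01],
    [[0,0,0],[0.001,-0.002,0.091],0.01],
    [[0,0,0],[0.001,-0.002,0.091],0.01]
  ]
}}

```text
t: 7.6
tool_pos: [0.4927, 0.393, 0.0098]
tcp_rot: [0.723, 0.691, 0.001, 0.0]
force: [-0.0, 0.1, -0.5]
width: 0.0142
```

Call:
{"method": "arm_command", "body": {
  "commands": [
    [[0,0,0],[0,0,0],0.016],
    [[0,0,0],[0,0,0],0.02],
    [[0,0,0],[0,0,0],0.026],
    [[0,0,0],[0,0,0],0.032],
    [[0,0,0],[0,0,0],0.04],
    [[0,0,0],[0,0,0],0.04]
  ]
}}

```text
t: 8.2
tool_pos: [0.4928, 0.393, 0.0098]
tcp_rot: [0.723, 0.691, 0.001, 0.0]
force: [-0.0, -0.2, 0.4]
width: 0.0403
```

Call:
{"method": "arm_command", "body": {
  "commands": [
    [[0,0,0],[0,0,-0.02],0.04],
    [[0,0,0],[0,0,-0.05],0.04],
    [[0,0,0],[0,0,-0.1],0.04],
    [[0,0,0],[0,0,-0.15],0.04],
    [[0,0,0],[-0.05,0,-0.18],0.04],
    [[0,0,0],[-0.1,0,-0.2],0.04],
    [[0,0,0],[-0.1,0,-0.2],0.04]
  ]
}}

```text
t: 8.9
tool_pos: [0.4901, 0.2881, 0.2126]
tcp_rot: [0.725, 0.689, 0.002, 0.003]
force: [0.4, -1.6, -0.9]
width: 0.04
```

```bash
python3 - <<'E'
from h import *
show()
im,d=optics.get_image("scene"); im=im[:,:,::-1].copy()
im2,d2=optics.get_image("top"); im2=im2[:,:,::-1].copy()
np.save("pics/top6.npy",d2); cv2.imwrite("pics/top6.png",im2);cv2.imwrite("pics/scene6.png",im)
cv2.imwrite("pics/a6.png",np.hstack([cv2.resize(im[220:370,400:550],None,fx=2.6,fy=2.6,interpolation=3),cv2.resize(im2[190:340,70:220],None,fx=2.6,fy=2.6,interpolation=3)]))
E
```

```text
8.9 [0.4901 0.2881 0.2126] [-0.137  0.187 -0.5    1.675  0.098  1.298 -0.707] [ 0.4  -1.61 -0.85] 0.03998706142858104
```

View pics/a6.png

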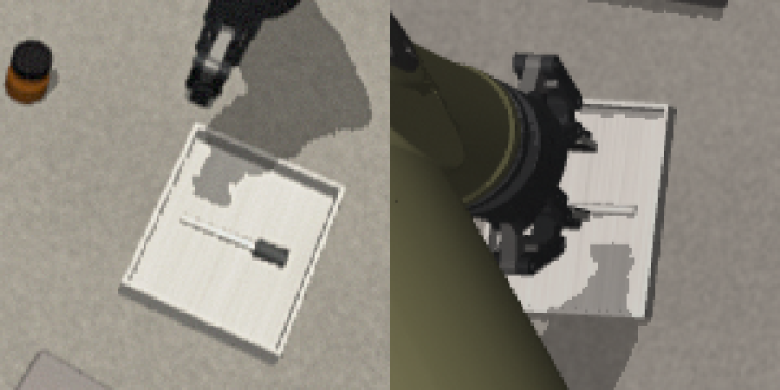

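```bash
python3 - <<'E'
from h import *
for h in(.12,.075,.036): print(S(p0,.0285,0,h)); print(rel(S(p0,.0285,0,h),Rstd(p0[2])))
E
```

```text
[ 0.56546698 -0.02792922  0.2345115 ]
([-28.12, 4.67, -18.25], [-0.3145, 0.0923, -0.0233])
[ 0.58620912 -0.02206565  0.1950015 ]
([-28.12, 4.67, -18.25], [-0.3076, 0.1126, 0.0163])
[ 0.60418565 -0.01698389  0.1607595 ]
([-28.12, 4.67, -18.25], [-0.3017, 0.1301, 0.0507])
```

Call:
{"method": "arm_command", "body": {
  "commands": [
    [[-7,1.2,-4.5],[-0.04,0.01,-0.03],0.045],
    [[-14,2.4,-9],[-0.08,0.02,-0.04],0.045],
    [[-21,3.5,-13.5],[-0.13,0.04,-0.04],0.045],
    [[-28.1,4.7,-18.2],[-0.18,0.06,-0.04],0.045],
    [[-28.1,4.7,-18.2],[-0.23,0.08,-0.03],0.045],
    [[-28.1,4.7,-18.2],[-0.28,0.09,-0.023],0.045],
    [[-28.1,4.7,-18.2],[-0.3145,0.0923,-0.023],0.045],
    [[-28.1,4.7,-18.2],[-0.3145,0.0923,-0.023],0.045],
    [[-28.1,4.7,-18.2],[-0.3145,0.0923,-0.023],0.045],
    [[-28.1,4.7,-18.2],[-0.3145,0.0923,-0.023],0.045]
  ]
}}

```text
t: 10.0
tool_pos: [0.5654, -0.0251, 0.2334]
tcp_rot: [0.584, 0.774, 0.197, 0.148]
force: [-0.3, -0.1, -0.8]
width: 0.045
```

```bash
python3 - <<'E'
from h import *
show()
for h in(.075,.036): print(rel(S(p0,.0285,0,h),Rstd(p0[2])))
im,d=optics.get_image("scene"); im=im[:,:,::-1].copy()
im2,d2=optics.get_image("top"); im2=im2[:,:,::-1].copy()
cv2.imwrite("pics/a7.png",np.hstack([cv2.resize(im[200:350,240:390],None,fx=2.6,fy=2.6,interpolation=3),cv2.resize(im2[140:290,230:380],None,fx=2.6,fy=2.6,interpolation=3)]))
E
```

```text
10.0 [ 0.5654 -0.0251  0.2334] [ 0.111 -0.175  0.004  2.064 -0.258  0.804  0.529] [-0.26 -0.11 -0.84] 0.04496439571927218
([-0.1, -0.16, 0.09], [-0.0028, -0.0001, 0.0437])
([-0.1, -0.16, 0.09], [-0.0029, -0.0, 0.0827])
```

View pics/a7.png

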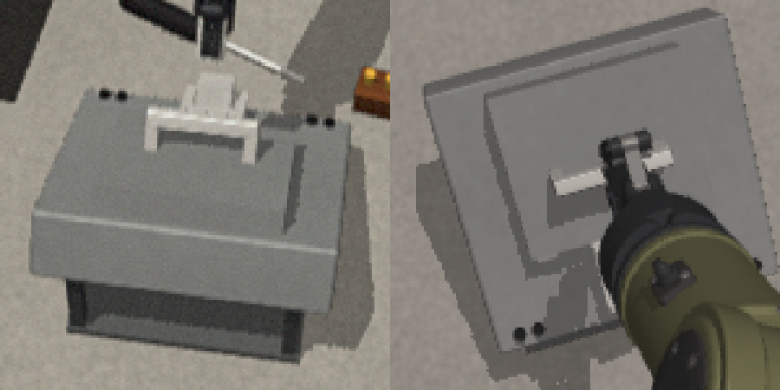

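Cover is unmoved and the gripper is lined up over the bar. Going down.

Call:
{"method": "arm_command", "body": {
  "commands": [
    [[0,0,0],[-0.003,0,0.02],0.045],
    [[0,0,0],[-0.003,0,0.04],0.045],
    [[0,0,0],[-0.003,0,0.06],0.045],
    [[0,0,0],[-0.003,0,0.075],0.045],
    [[0,0,0],[-0.003,0,0.082],0.045],
    [[0,0,0],[-0.003,0,0.082],0.045],
    [[0,0,0],[-0.003,0,0.082],0.045]
  ]
}}

```text
t: 10.8
tool_pos: [0.6042, -0.0163, 0.1625]
tcp_rot: [0.583, 0.774, 0.198, 0.148]
force: [0.8, -0.7, 0.3]
width: 0.0451
```

```bash
python3 - <<'E'
from h import *
show()
for h in(.036,): print(rel(S(p0,.0285,0,h),Rstd(p0[2])))
im,d=optics.get_image("scene"); im=im[:,:,::-1].copy()
cv2.imwrite("pics/a8.png",cv2.resize(im[200:300,270:370],None,fx=5,fy=5,interpolation=3))
E
```

```text
10.8 [ 0.6042 -0.0163  0.1625] [ 0.089 -0.025 -0.004  2.08  -0.294  0.637  0.562] [ 0.77 -0.68  0.32] 0.04510109118578168
([-0.01, -0.16, 0.21], [-0.0007, -0.001, 0.0015])
```

View pics/a8.png

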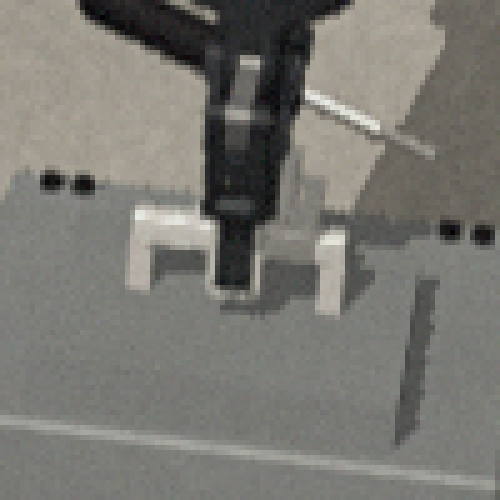

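Call:
{"method": "arm_command", "body": {
  "commands": [
    [[0,0,0],[-0.0005,-0.001,0.0015],0.03],
    [[0,0,0],[-0.0005,-0.001,0.0015],0.02],
    [[0,0,0],[-0.0005,-0.001,0.0015],0.005],
    [[0,0,0],[-0.0005,-0.001,0.0015],0.005],
    [[0,0,0],[-0.0005,-0.001,0.0015],0.005],
    [[0,0,0],[-0.0005,-0.001,0.0015],0.005]
  ],
  "newtons": 90
}}

```text
t: 11.45
tool_pos: [0.6044, -0.0174, 0.162]
tcp_rot: [0.583, 0.774, 0.198, 0.149]
force: [-6.0, -0.8, 5.2]
width: 0.0099
```

Call:
{"method": "arm_command", "body": {
  "commands": [
    [[0,0,0],[0,0,-0.005],0.005],
    [[0,0,0],[0,0,-0.01],0.005],
    [[0,0,0],[0,0,-0.016],0.005],
    [[0,0,0],[0,0,-0.022],0.005],
    [[0,0,0],[0,0,-0.03],0.005],
    [[0,0,0],[0,0,-0.04],0.005],
    [[0,0,0],[0,0,-0.045],0.005],
    [[0,0,0],[0,0,-0.045],0.005]
  ]
}}

```text
t: 12.25
tool_pos: [0.5839, -0.0237, 0.2029]
tcp_rot: [0.583, 0.774, 0.199, 0.15]
force: [0.0, 1.0, -4.5]
width: 0.0102
```

```bash
python3 - <<'E'
from h import *
show()
im,d=optics.get_image("scene"); im=im[:,:,::-1].copy()
im2,d2=optics.get_image("top"); im2=im2[:,:,::-1].copy()
cv2.imwrite("pics/a9.png",np.hstack([cv2.resize(im[200:350,240:390],None,fx=2.6,fy=2.6,interpolation=3),cv2.resize(im2[140:290,230:380],None,fx=2.6,fy=2.6,interpolation=3)]))
im=cv2.imread("pics/scene0.png")
m=np.array([onplane("scene",u,v,.004) for u,v in[(203,160),(270,172),(247,238),(173,225)]]); print(m.mean(0),m.round(3).tolist())
E
```

```text
12.25 [ 0.5839 -0.0237  0.2029] [ 0.102 -0.111  0.004  2.074 -0.275  0.726  0.55 ] [ 0.01  1.03 -4.5 ] 0.010163984736680565
[ 0.45806215 -0.34601264  0.004     ] [[0.371, -0.458, 0.004], [0.333, -0.278, 0.004], [0.543, -0.232, 0.004], [0.585, -0.416, 0.004]]
```

View pics/a9.png

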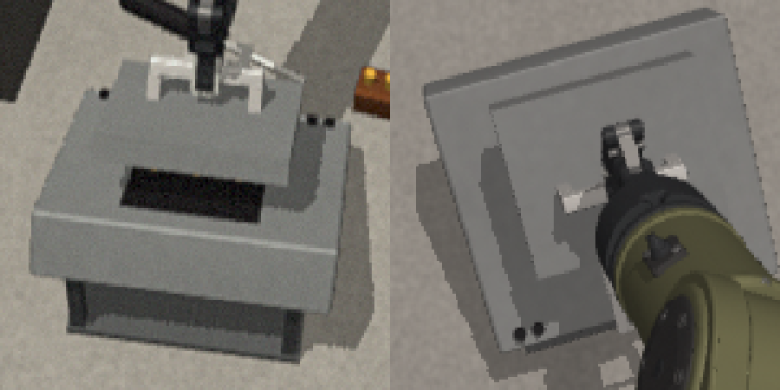

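```bash
python3 - <<'E'
from h import *
c=np.array([.4558,-.3485,0]); h=c+Ro.from_euler('z',.2).as_matrix()@[-.006,0,0]; print(h)
for T,y,t in(((.578,-.03,.26),.27,.4),((.57,-.05,.30),.26,.25),((.53,-.15,.30),.23,.1),((h[0],h[1],.22),.2,0)): print(rel(T,Rstd(y,t)))
E
```

```text
[ 0.4499196  -0.34969202  0.        ]
([5.8, -0.24, 0.5], [-0.0048, 0.0218, -0.0547])
([14.39, -0.41, 1.05], [-0.0218, 0.0295, -0.0961])
([22.98, -0.85, 2.73], [-0.1069, -0.0285, -0.1279])
([28.7, -1.14, 4.47], [-0.2768, -0.1827, -0.1212])
```

Call:
{"method": "arm_command", "body": {
  "commands": [
    [[2.8,0,0.3],[-0.002,0.01,-0.027],0.005],
    [[5.8,-0.2,0.5],[-0.005,0.022,-0.055],0.005],
    [[10,-0.3,0.8],[-0.013,0.026,-0.075],0.005],
    [[14.4,-0.4,1],[-0.022,0.0295,-0.096],0.005],
    [[17,-0.6,1.5],[-0.045,0.015,-0.105],0.005],
    [[20,-0.7,2],[-0.075,-0.005,-0.117],0.005],
    [[23,-0.9,2.7],[-0.107,-0.0285,-0.128],0.005],
    [[24.5,-0.9,3.2],[-0.14,-0.059,-0.127],0.005],
    [[26,-1,3.6],[-0.174,-0.09,-0.125],0.005],
    [[27,-1.1,4],[-0.208,-0.12,-0.124],0.005],
    [[28,-1.1,4.2],[-0.242,-0.151,-0.122],0.005],
    [[28.7,-1.1,4.5],[-0.262,-0.17,-0.121],0.005],
    [[28.7,-1.1,4.5],[-0.277,-0.183,-0.121],0.005],
    [[28.7,-1.1,4.5],[-0.277,-0.183,-0.121],0.005],
    [[28.7,-1.1,4.5],[-0.277,-0.183,-0.121],0.005],
    [[28.7,-1.1,4.5],[-0.277,-0.183,-0.121],0.005]
  ]
}}

```text
t: 13.95
tool_pos: [0.4512, -0.3487, 0.22]
tcp_rot: [0.632, 0.775, 0.001, 0.0]
force: [0.0, 0.5, -4.9]
width: 0.01
```

```bash
python3 - <<'E'
from h import *
show()
print(rel((.45,-.3497,.06),Rstd(.2,0)))
im,d=optics.get_image("scene"); im=im[:,:,::-1].copy()
im2,d2=optics.get_image("top"); im2=im2[:,:,::-1].copy()
P=cloud("scene",d); np.save("pics/s10.npy",d)
cv2.imwrite("pics/a10.png",np.hstack([cv2.resize(im[90:290,130:330],None,fx=2,fy=2,interpolation=3),cv2.resize(im2[180:380,370:570],None,fx=2,fy=2,interpolation=3)]))
E
```

```text
13.95 [ 0.4512 -0.3487  0.22  ] [ 0.396  0.156  0.242  1.68  -0.04   1.31   0.847] [ 0.03  0.5  -4.88] 0.010025152326868314
([0.08, -0.06, 0.1], [-0.0009, -0.0016, 0.16])
```

View pics/a10.png

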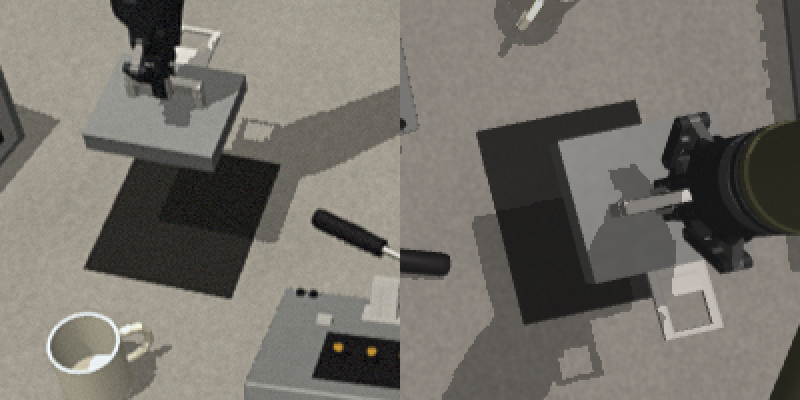

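```bash
python3 - <<'E'
from h import *
P=cloud("scene",np.load("pics/s10.npy"))
q=P[130:168,180:245].reshape(-1,3); q=q[abs(q[:,2]-.209)<.012]
c=q.mean(0); n=np.linalg.svd(q-c,full_matrices=False)[2][2]; n*=np.sign(n[2]); print(len(q),c,n)
E
```

```text
1994 [ 0.47734619 -0.33523555  0.20633466] [1.73926794e-02 1.37349849e-04 9.99848726e-01]
```

Call:
{"method": "arm_command", "body": {
  "commands": [
    [[0,0,0],[-0.001,-0.0015,0.025],0.005],
    [[0,0,0],[-0.001,-0.0015,0.05],0.005],
    [[0,0,0],[-0.001,-0.0015,0.075],0.005],
    [[0,0,0],[-0.001,-0.0015,0.1],0.005],
    [[0,0,0],[-0.001,-0.0015,0.12],0.005],
    [[0,0,0],[-0.001,-0.0015,0.135],0.005],
    [[0,0,0],[-0.001,-0.0015,0.145],0.005],
    [[0,0,0],[-0.001,-0.0015,0.155],0.005],
    [[0,0,0],[-0.001,-0.0015,0.163],0.005],
    [[0,0,0],[-0.001,-0.0015,0.168],0.005],
    [[0,0,0],[-0.001,-0.0015,0.168],0.005]
  ]
}}

```text
t: 15.15
tool_pos: [0.4497, -0.3497, 0.0517]
tcp_rot: [0.632, 0.775, 0.001, -0.0]
force: [-0.6, 0.7, -4.8]
width: 0.0103
```

Call:
{"method": "arm_command", "body": {
  "commands": [
    [[0,0,0],[0,0,0.003],0.005],
    [[0,0,0],[0,0,0.005],0.005],
    [[0,0,0],[0,0,0.007],0.005],
    [[0,0,0],[0,0,0.0085],0.005],
    [[0,0,0],[0,0,0.0085],0.005],
    [[0,0,0],[0,0,0.0085],0.005]
  ]
}}

```text
t: 15.75
tool_pos: [0.4498, -0.3497, 0.0432]
tcp_rot: [0.632, 0.775, 0.001, -0.0]
force: [0.5, 0.1, -5.2]
width: 0.0104
```

Call:
{"method": "arm_command", "body": {
  "commands": [
    [[0,0,0],[0,0,0.001],0.005],
    [[0,0,0],[0,0,0.002],0.005],
    [[0,0,0],[0,0,0.002],0.005]
  ]
}}

```text
t: 16.05
tool_pos: [0.4499, -0.3498, 0.0413]
tcp_rot: [0.632, 0.775, 0.001, -0.0]
force: [-0.3, -0.4, -3.7]
width: 0.0101
```

Touching begins (4.9 → 3.7 N).

Call:
{"method": "arm_command", "body": {
  "commands": [
    [[0,0,0],[0,0,0.001],0.005],
    [[0,0,0],[0,0,0.0015],0.005],
    [[0,0,0],[0,0,0.0015],0.005]
  ]
}}

```text
t: 16.35
tool_pos: [0.4499, -0.3498, 0.0412]
tcp_rot: [0.632, 0.775, 0.001, -0.0]
force: [-4.3, 2.5, 6.7]
width: 0.01
```

Firmly seated on the mat (upward force). Release gently and withdraw.

Call:
{"method": "arm_command", "body": {
  "commands": [
    [[0,0,0],[0,0,0],0.012],
    [[0,0,0],[0,0,0],0.016],
    [[0,0,0],[0,0,0],0.024],
    [[0,0,0],[0,0,0],0.034],
    [[0,0,0],[0,0,0],0.045],
    [[0,0,0],[0,0,0],0.045],
    [[0,0,0],[0,0,0],0.045]
  ],
  "newtons": 30
}}

```text
t: 17.05
tool_pos: [0.45, -0.3498, 0.0412]
tcp_rot: [0.632, 0.775, 0.001, -0.0]
force: [0.3, -0.0, -0.5]
width: 0.0448
```

Call:
{"method": "arm_command", "body": {
  "commands": [
    [[0,0,0],[0,0,-0.01],0.045],
    [[0,0,0],[0,0,-0.025],0.045],
    [[0,0,0],[0,0,-0.05],0.045],
    [[0,0,0],[0,0,-0.09],0.045],
    [[0,0,0],[0,0,-0.14],0.045],
    [[0,0,0],[0,0,-0.18],0.045],
    [[0,0,0],[-0.05,-0.03,-0.2],0.045],
    [[0,0,0],[-0.1,-0.05,-0.2],0.045],
    [[0,0,0],[-0.15,-0.08,-0.2],0.045],
    [[0,0,0],[-0.2,-0.11,-0.2],0.045],
    [[0,0,0],[-0.2,-0.11,-0.2],0.045],
    [[0,0,0],[-0.2,-0.11,-0.2],0.045]
  ]
}}

```text
t: 18.25
tool_pos: [0.3771, -0.5734, 0.2418]
tcp_rot: [0.635, 0.772, -0.002, 0.0]
force: [-0.6, -0.4, -0.5]
width: 0.0449
```

```bash
python3 - <<'E'
from h import *
show()
im,d=optics.get_image("scene"); im=im[:,:,::-1].copy()
im2,d2=optics.get_image("top"); im2=im2[:,:,::-1].copy()
cv2.imwrite("pics/s11.png",im);cv2.imwrite("pics/t11.png",im2)
P=cloud("top",d2)
q=P[(abs(P[...,2]-.029)<.008)&(P[...,0]>.33)&(P[...,0]<.6)&(P[...,1]<-.24)&(P[...,1]>-.46)]
c=q.mean(0); n=np.linalg.svd(q-c,full_matrices=False)[2][2]; print(len(q),c,n,q.min(0),q.max(0))
E
```

```text
18.25 [ 0.3771 -0.5734  0.2418] [ 0.677  0.405  0.376  1.348 -0.144  1.414  1.241] [-0.62 -0.42 -0.45] 0.0449377422400085
4257 [ 0.44311636 -0.34925172  0.02836838] [3.27321941e-04 7.51474303e-04 9.99999664e-01] [ 0.33152559 -0.43502736  0.02119459] [ 0.53140385 -0.26236162  0.03565002]
```

View pics/s11.png

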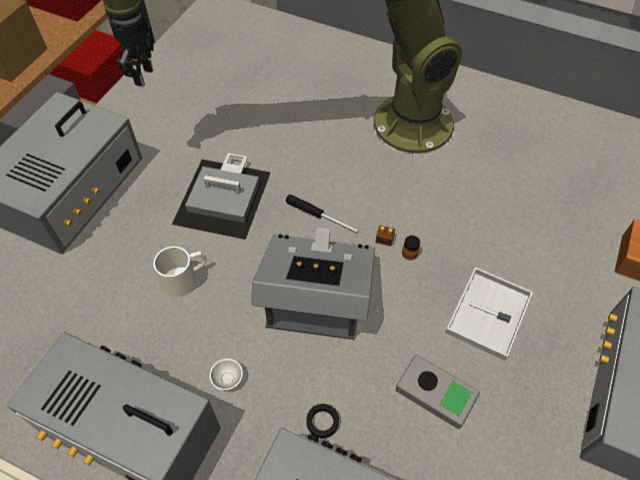

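View pics/t11.png

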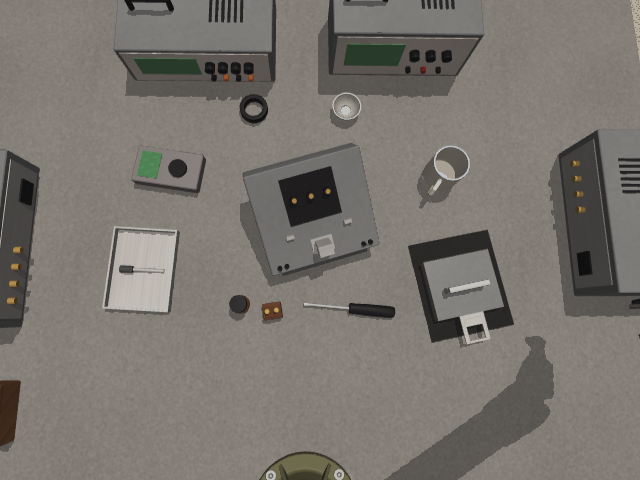

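Both pictures show the pin lying inside the tray, with its knob at about (127,269) in the top view. The cover is flat, handle up, on the middle of the mat at about (462,285), and the bystanders haven't moved.

```bash
python3 -c "
from station import close_job
print(close_job())"
```

```text
the job is handed in; nothing more can be done
None
```

The job is done and handed in at about 18 s of the 67 s allowed; `close_job` gives no verdict.

- **Pin:** I gripped the knob square to the panel and drew the pin 96 mm out along +y. The pictures taken after the pull and just before the cover was gripped show the cover unmoved. I then released the pin about 1 cm above the tray floor, and the last pictures show it lying wholly inside the tray.
- **Cover:** I lifted it 45 mm square to the panel and lowered it onto the mat in small steps until the wrist force turned upward. Only then did I release it. The top-view depth shows it lying flat (tilt about 0.001 rad), with its top 28 mm above the bench, which fits the 25 mm cover on the 4 mm mat. By the release position, its middle is within about 10 mm of the mat's middle.
- **Other things:** the bystanders look unmoved in both final pictures, and the arm stands clear with the gripper empty.
- **Disagreements:** my first panel fit was poor because I had the panel's 220 and 240 mm sides swapped; the corrected fit was good to about 2 pixels. The two cameras differ by up to about 6 mm on where the mat and tray are, and I used averages.

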